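Dry-fit the turned lamp stem

ROBOT

A 7-joint arm with a two-finger parallel gripper is mounted at the origin on a cart in front of the work surface, level with it; the furniture and walls round the work are solid. World frame = base frame: x ahead of the robot, y to its left, z up, the work surface at z = 0. Lengths are in m, angles in rad, forces in N, time in s.
With the tool pointing down it reaches from about 0.425 to 0.925 m from the base axis. Payload 6.8 kg.
Tool frame: the origin (TCP) lies at the very end of the fingers, on their centre line; the grasp point (between the pads) lies bot.grip_point_offset behind it (bot.grip_point_offset is the distance from the TCP to the grasp point, in m); z points along the fingers, y is the line along which they close (so a half turn about z gives the same grasp; the last joint's range is limited). The gripper opens to 85 mm and grips with 20 to 120 N. Pads are 22 mm wide; open, the fingers measure 114 mm over their backs; the gripper's body (76 mm by 85 mm) begins 54 mm behind the grasp point. The pads swing forward as they close: fully open they stand 13 mm farther back than shut.
Start: joints at [1.072, 0.477, 0.022, 1.555, -0.011, 1.109, -0.083], TCP at [0.257, -0.624, 0.231] pointing down, gripper open.
Joint ranges: [-2.96, 2.96], [-0.34, 2.1], [-1.41, 1.46], [0.24, 2.44], [-1.37, 4.51], [0.17, 1.92], [-2.96, 2.96]. Speed limits (rad/s): [2.39, 2.39, 3.14, 3.14, 3.14, 3.14, 3.14].

INTERFACE

Orientations are given as a unit quaternion [w, x, y, z].
In Python, from station import bot, imaging gives the robot as it stands. The module is installed in compiled form; this text tells all that it offers.
- The arm moves only by the tool carry_out, never from a script. Its argument "targets" is one flat list of numbers, 5 for each row, row after row: the closure in counts, from 0 (fully open) to 255 (shut), then the shift along the world's x, y, z in mm, then the turn about the world's z in degrees. A call has 1 to 20 rows; each row shifts and turns the commanded pose from where the row before left it; what a row does not reach is not made up. A row lasts 1/10 s, in which the tool goes at most 50 mm and 8.59 degrees, less where a joint would pass 70% of its speed; a pose out of reach is approached as far as the arm can. A call is refused whole if a number of a shift passes 50 or a number of a turn 8.59, either way. A call with a gripper value outside its range is refused whole. The fingers move at their own pace and stop on an object; "newtons" is the grip in N (left out, the last holds). Time passes only in rows, so rows that do not move let the fingers close. It gives the time, the measured TCP pose, the force, the opening and the grip force at its end, in the units of the state.
- bot.get_obs(): the state, without advancing time (a new reading comes with each control period).
- imaging.read_camera(name): name is "scene" or "top" or "wrist"; returns a dict with "frame" (420x560x3 uint8, red, green, blue), "fov_y" (degrees; the focal length in pixels is half the picture's height over the tangent of half this angle, whatever the lens; pixels are square), "cx", "cy" (the principal point, pixels), "pose" (4x4, takes a point from camera to world coordinates); the wrist camera has in their place "tool_from_camera" (4x4, takes a point from camera to tool coordinates, whose origin is the TCP and whose axes are the flange's). Camera axes: x right, y up, looking along -z (the intrinsics and any distortion apply to the point x, -y, -z); pixel columns grow to the right and rows downward; lengths in m; the calibration is good to about 2 mm. A picture is of the moment at which its call begins: read the wrist's pose just before it. There is no depth.
- bot.hand_in(): hands the job in; it is judged then, once.
The state is a dict: "t": time; "q": joint angles; "joint_vel": joint speeds; "joint_torque": joint torques, N m; "eef_pos": TCP position; "tool_rot": TCP orientation; "contact_force": force on the tool from outside, world axes, zero at the start; "torque": the same for the moment, N m; "gripper_width": opening from 0.0 (shut) to 1.0 (fully open); "grasp_force": force on a finger pad.
Only numpy, scipy, OpenCV 4.12 (cv2) and the standard library are available. Lean on these libraries where they do the work, as an engineer would, in place of code of your own. Each camera call takes 0.05 s, during which the arm holds its last target. There are 200 camera calls.

TASK

Dry-fit the turned table lamp on its round wooden foot: working upward from the foot, the squat drum, then the tall vase, then the flat disc, and last the domed cap with the brass neck. Each piece must sit upright and fully home on the tenon of the one below. Do not knock or shift the goblet and the glue bottle.

Things in the scene. Friction and masses are not known exactly. Their poses are not given: they have to be found in the camera images.
- lamp_foot: Lamp foot: a low dark wooden round, 96 mm across and 20 mm high at its shoulder, fixed to the bench so that it cannot move, with a tapered tenon 8 mm high, 23 mm across at its root, 14 mm at its top, standing up in the middle. It has no socket. Origin: centre of the underside; z up the axis; yaw means nothing.
- drum: Squat drum of dark wood, standing upright: 66 mm across with straight sides, 36 mm high to its shoulder, and on top a tapered tenon 8 mm high, 23 mm across at its root, 14 mm at its top. Socket in the underside: 28 mm across, 9.5 mm deep. Grasp round the sides. About 90 g. Origin: centre of the underside; z up the axis; yaw means nothing.
- vase: Tall vase-shaped piece of dark wood, standing upright: 72 mm high to its shoulder, and on top a tapered tenon 8 mm high, 23 mm across at its root, 14 mm at its top. It is 44 mm across at the bottom, 46 mm with straight sides from 21 to 45 mm above the underside (grasp here), 28 mm at the neck (58 to 62 mm up) and 36 mm at the top rim. Socket in the underside: 28 mm across, 9.5 mm deep. About 100 g. Origin: centre of the underside; z up the axis; yaw means nothing.
- disc: Flat disc of dark wood, lying flat: 52 mm across, 18 mm thick to its shoulder, the sides straight up to 16 mm, and on top a tapered tenon 8 mm high, 23 mm across at its root, 14 mm at its top. Socket in the underside: 28 mm across, 9.5 mm deep. Grasp round the edge. About 50 g. Origin: centre of the underside; z up the axis; yaw means nothing.
- cap: Domed cap of dark wood, standing upright: 44 mm across and straight-sided up to 11 mm, then domed to 20 mm; out of the dome stands a brass neck 20 mm across that ends 38 mm above the underside. No tenon. Socket in the underside: 28 mm across, 9.5 mm deep. Grasp the neck, or round the sides below the dome. About 60 g. Origin: centre of the underside; z up the axis; yaw means nothing.
- goblet: Bystander: a loose turned goblet of pale wood, 56 mm across and 118 mm high, standing upright among the pieces. Light and easily knocked over. Origin: centre of the underside, z up.
- glue_bottle: Bystander: a loose white glue bottle with a red spout, 62 mm across and 163 mm high, standing upright among the pieces. Origin: centre of the underside, z up.
There are look-alikes about, which are no part of the job. Leave any pink look-alike of the drum alone.

How it is judged:
By the outcome, as a careful person would: the job done as asked, in the order asked, and still so for the second after the job is handed in, with the robot touching nothing.
It also fails if it takes over 120 s, if anything falls off the work surface, if the arm or the gripper's body presses on something with over 40 N, if the wrist force passes 120 N, or if a joint passes its speed limit or range.

## Working session

There is one attempt and no reset: what is moved stays moved. The work goes in short steps, Python scripts to look and compute and a tool call to move; the robot and the scene stay as the last step left them, time stands still between calls to the robot, and variables do not carry over. Pictures are saved under pics/ and viewed, at most 14 in all, crops included, and the job is handed in when it is done.

Besides the shell and the picture viewer there is one more tool, called after "Emit:" by a JSON object that holds its "fn" and its "kwargs", one argument or row to a line. carry_out: Moves the arm, as the interface text tells. Its arguments: {"type":"object","properties":{"targets":{"type":"array","items":{"type":"number"}},"newtons":{"type":"number"}},"required":["targets"]}

```bash
mkdir -p pics
python3 - <<'E'
from station import bot, imaging
import cv2
o=bot.get_obs(); print(o, bot.grip_point_offset)
for n in ("scene","top"):
    r=imaging.read_camera(n); cv2.imwrite(f"pics/{n}0.png",r["frame"][:,:,::-1])
    print(n,{k:v for k,v in r.items() if k!="frame"})
r=imaging.read_camera("wrist"); print({k:v for k,v in r.items() if k!="frame"})
E
```

```text
{'t': 0.0, 'q': array([ 1.07188517,  0.47779919,  0.02234069,  1.55644269, -0.01149847,
        1.10932547, -0.08308268]), 'joint_vel': array([ 3.83172488e-04, -1.90217602e-03,  2.02398663e-03, -3.16773915e-04,
       -3.94764228e-04,  1.59721055e-04,  7.92552526e-05]), 'joint_torque': array([-5.77545215e-04, -5.96465850e+01,  1.60749145e+00, -2.81207246e+01,
        1.24411707e-02,  9.41237173e-03, -1.82558540e-05]), 'eef_pos': array([ 0.25689125, -0.62355999,  0.23033006]), 'tool_rot': array([-8.89572846e-04,  9.80964812e-01,  1.94183380e-01, -2.47058728e-04]), 'contact_force': array([-0.12800997,  0.3568456 ,  0.03044821]), 'torque': array([ 0.05547849,  0.01602931, -0.01220278]), 'grasp_force': 0.0, 'gripper_width': 0.9987365958350413} 0.0187
scene {'fov_y': 54.562814123249844, 'cx': 281.13183386280855, 'cy': 211.65935817616798, 'pose': array([[-0.73674295,  0.33537516, -0.58713996, -0.04589621],
       [-0.67608502, -0.37937108,  0.63165388,  0.62111087],
       [-0.0109029 ,  0.86232307,  0.50624109,  0.52754287],
       [ 0.        ,  0.        ,  0.        ,  1.        ]])}
top {'fov_y': 53.46772721770593, 'cx': 278.739338231996, 'cy': 207.94997245466465, 'pose': array([[-0.03200898,  0.95775199, -0.28580859,  0.20253823],
       [-0.99946457, -0.03261214,  0.00265038,  0.02520103],
       [-0.00678242,  0.2857404 ,  0.95828306,  1.1326778 ],
       [ 0.        ,  0.        ,  0.        ,  1.        ]])}
{'fov_y': 67.42757451470673, 'cx': 277.13419615935163, 'cy': 214.12590134157773, 'tool_from_camera': array([[-2.62373752e-04,  9.54747117e-01,  2.97418685e-01,
         7.64813382e-02],
       [ 9.99999458e-01, -4.92496287e-05,  1.04026602e-03,
        -3.54610383e-04],
       [ 1.00783874e-03,  2.97418797e-01, -9.54746586e-01,
        -1.43075957e-01],
       [ 0.00000000e+00,  0.00000000e+00,  0.00000000e+00,
         1.00000000e+00]])}
```

View pics/scene0.png

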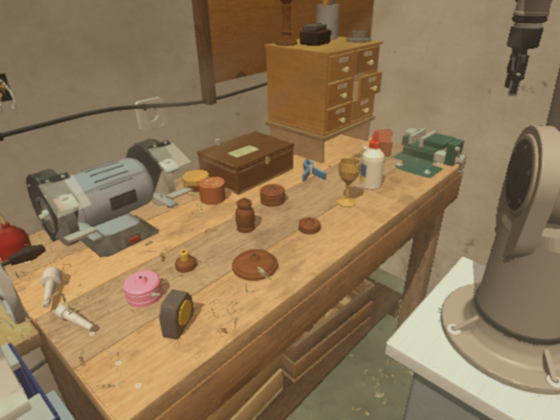

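View pics/top0.png

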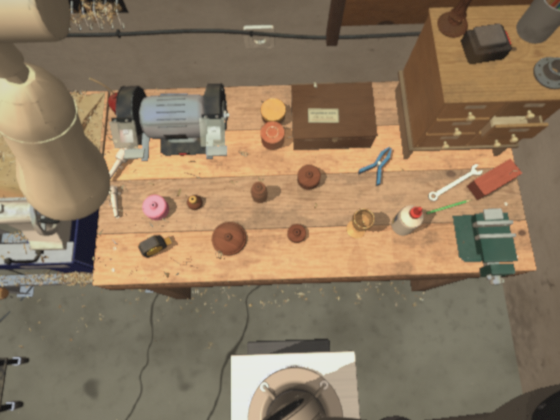

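Scene: foot (255,263), drum (272,194), vase (245,215), disc (309,226), cap (185,262), goblet (348,180), bottle (372,165), pink drum (142,288). Top: foot (229,238), drum (308,177), vase (259,192), disc (297,233), cap (194,201), goblet (362,220), bottle (408,220).

```bash
cat > h.py <<'E'
import numpy as np, cv2
from station import bot, imaging
from scipy.spatial.transform import Rotation as R
def cam(name):
    o=bot.get_obs(); r=imaging.read_camera(name)
    if name=="wrist":
        T=np.eye(4); w,x,y,z=o["tool_rot"]; T[:3,:3]=R.from_quat([x,y,z,w]).as_matrix(); T[:3,3]=o["eef_pos"]
        r["pose"]=T@r["tool_from_camera"]
    return r
def ray(r,u,v):
    f=210/np.tan(np.radians(r["fov_y"]/2))
    d=r["pose"][:3,:3]@np.array([(u-r["cx"])/f,-(v-r["cy"])/f,-1]); return r["pose"][:3,3],d
def plane(r,u,v,z):
    c,d=ray(r,u,v); return c+d*(z-c[2])/d[2]
def proj(r,p):
    f=210/np.tan(np.radians(r["fov_y"]/2)); q=np.linalg.inv(r["pose"])@np.r_[p,1]
    return r["cx"]-f*q[0]/q[2], r["cy"]+f*q[1]/q[2]
def tri(r1,p1,r2,p2):
    A=np.zeros((3,3));b=np.zeros(3)
    for c,d in (ray(r1,*p1),ray(r2,*p2)):
        d=d/np.linalg.norm(d);M=np.eye(3)-np.outer(d,d);A+=M;b+=M@c
    return np.linalg.solve(A,b)
E
python3 - <<'E'
from h import *
s,t=cam("scene"),cam("top")
P=dict(foot=((254,257),(229,236),.024),drum=((272,188),(308,175),.042),vase=((244,203),(259,186),.078),disc=((309,222),(297,231),.022),cap=((184,253),(193,199),.038),goblet=((348,162),(363,217),.118),bottle=((375,145),(415,212),.163),pink=((142,280),(155,205),.04))
for k,(a,b,z) in P.items(): print(k,tri(s,a,t,b).round(3),plane(t,*b,z).round(3),plane(s,*a,z).round(3))
E
```

```text
foot [0.46  0.161 0.019] [0.458 0.16  0.024] [0.455 0.165 0.024]
drum [ 0.622 -0.063  0.039] [ 0.621 -0.063  0.042] [ 0.618 -0.059  0.042]
vase [0.584 0.073 0.065] [0.58  0.073 0.078] [0.565 0.087 0.078]
disc [ 0.467 -0.027  0.015] [ 0.466 -0.026  0.022] [ 0.459 -0.018  0.022]
cap [0.565 0.259 0.032] [0.563 0.258 0.038] [0.558 0.263 0.038]
goblet [ 0.475 -0.19   0.113] [ 0.474 -0.189  0.118] [ 0.47  -0.181  0.118]
bottle [ 0.48  -0.322  0.119] [ 0.47  -0.306  0.163] [ 0.422 -0.221  0.163]
pink [0.551 0.364 0.034] [0.548 0.362 0.04 ] [0.544 0.367 0.04 ]
```

Emit:
{"fn": "carry_out", "kwargs": {
  "targets": [0,18,28,2,-1.1,0,18,28,2,-1.1,0,18,28,2,-1.1,0,18,28,2,-1.1,0,18,28,2,-1.1,0,18,28,2,-1.1,0,18,28,2,-1.1,0,18,28,2,-1.1,0,18,28,2,-1.1,0,18,28,2,-1.1,0,18,28,-2,-1.1,0,18,28,-2,-1.1,0,18,28,-2,-1.1,0,18,28,-2,-1.1,0,18,28,-2,-1.1,0,18,28,-2,-1.1,0,18,28,-2,-1.1,0,18,28,-2,-1.1,0,18,28,-2,-1.1,0,18,28,-2,-1.5],
  "newtons": 40
}}

```text
t: 2.25
eef_pos: [0.6177, -0.063, 0.2312]
tool_rot: [0.0, 1.0, -0.001, -0.0]
contact_force: [-0.2, -0.1, 0.8]
gripper_width: 1.004
grasp_force: 0.0
```

Run:
```python
from h import *
r=cam("wrist"); cv2.imwrite("pics/w1.png",r["frame"][:,:,::-1]); o=bot.get_obs()
print(o["eef_pos"],R.from_quat(np.roll(o["tool_rot"],-1)).as_matrix().round(3), o["t"], bot.grip_point_offset)
print(proj(r,[.622,-.063,.044]),proj(r,[.584,.073,.08]))
t=imaging.read_camera("top")
for u,v in((293,148),(373,147)): print(plane(t,u,v,.07))
```

```text
[ 0.6201839  -0.05574287  0.23086175] [[ 1.     0.004  0.002]
 [ 0.004 -1.     0.004]
 [ 0.002 -0.004 -1.   ]] 2.3 0.0187
(np.float64(277.89088013287693), np.float64(186.42847814098434)) (np.float64(141.58960954308273), np.float64(231.6998231210936))
[ 0.69184826 -0.02289927  0.07      ]
[ 0.68706944 -0.24494989  0.07      ]
```

View pics/w1.png

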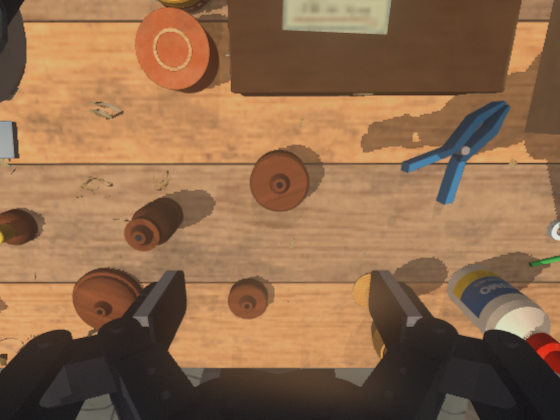

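Wrist picture: drum tenon (280,184), vase tenon (141,234), disc tenon (247,306), foot tenon (101,310); bottle right, goblet behind the right finger, box front edge at row 92.

Run:
```python
from h import *
o=bot.get_obs(); r=cam("wrist"); print(o["eef_pos"],o["joint_vel"].round(3))
g=cv2.cvtColor(r["frame"],cv2.COLOR_RGB2BGR); hsv=cv2.cvtColor(g,cv2.COLOR_BGR2HSV)
cv2.imwrite("pics/w2.png",g)
print(proj(r,[.622,-.063,.044]))
m=((hsv[...,2]<150)&(hsv[...,1]>120)&((hsv[...,0]<12)))
n,l,st,c=cv2.connectedComponentsWithStats(m.astype(np.uint8))
for i in range(1,n):
    if 600<st[i,4]<9000: print(st[i],c[i].round(1))
for k,u,v,z in(("drum",280,184,.044),("vase",141,234,.08),("disc",247,306,.026),("foot",101,310,.028)): print(k,plane(r,u,v,z).round(4))
cv2.imwrite("pics/w2c.png",cv2.resize(g[130:330,60:330],None,fx=2.9,fy=2.9,interpolation=cv2.INTER_CUBIC))
```

```text
[ 0.61889698 -0.05781678  0.23086636] [ 0.045 -0.023  0.051  0.034  0.02   0.015  0.063]
(np.float64(283.36609710728345), np.float64(187.77374632556362))
[ 255  152   60   61 2689] [284.2 182.7]
[ 130  207   48   44 1176] [150.8 229.9]
[  0 209  37  35 633] [ 20.2 224.3]
[  76  268   68   60 2589] [107.1 294.9]
[232 285  38  34 891] [249.9 302.2]
drum [ 0.6261 -0.0594  0.044 ]
vase [0.5817 0.0794 0.08  ]
disc [ 0.4639 -0.0189  0.026 ]
foot [0.4576 0.1673 0.028 ]
```

View pics/w2c.png

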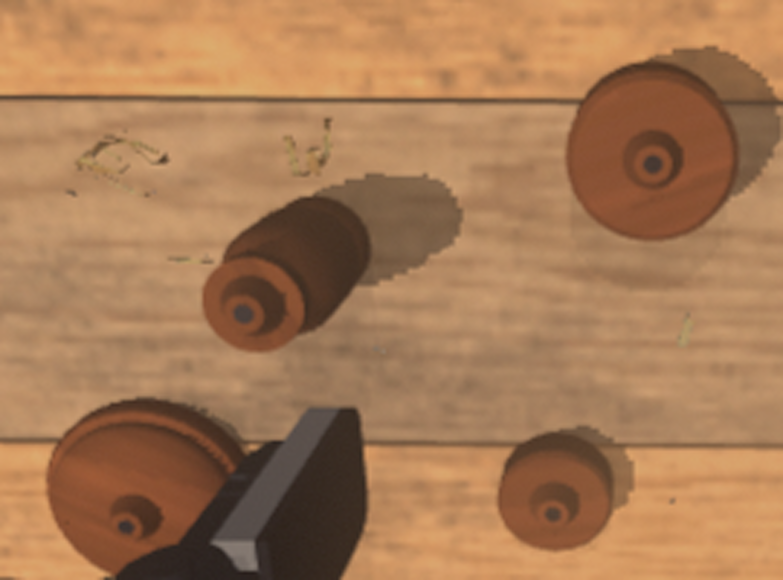

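Crop: tenon tops at full-picture pixels drum (284.8,186.2), vase (143.8,238.3), disc (250.7,306.9), foot (103.1,311.4). The arm was still settling, so let it rest before measuring.

Emit:
{"fn": "carry_out", "kwargs": {
  "targets": [0,0,0,0,0,0,0,0,0,0,0,0,0,0,0,0,0,0,0,0,0,0,0,0,0]
}}

```text
t: 2.9
eef_pos: [0.617, -0.0647, 0.2314]
tool_rot: [0.0, 1.0, -0.0, 0.0]
contact_force: [0.1, 0.6, 0.1]
gripper_width: 0.999
grasp_force: 0.0
```

```bash
cat >> h.py <<'E'
def tenon(r,p,win=16):
    "centre of the dark dot on a tenon top near the projection of p"
    u,v=map(int,proj(r,p)); w=r["frame"][v-win:v+win,u-win:u+win].astype(int)
    s=w.max(2)-w.min(2); m=(s<45).astype(np.uint8)
    n,l,st,c=cv2.connectedComponentsWithStats(m)
    return [(round(c[i][0]+u-win,1),round(c[i][1]+v-win,1),int(st[i,4]),plane(r,c[i][0]+u-win,c[i][1]+v-win,p[2]).round(4)) for i in range(1,n) if st[i,4]<150 and st[i,4]>4]
E
python3 - <<'E'
from h import *
o=bot.get_obs(); r=cam("wrist"); print(o["eef_pos"],o["joint_vel"].round(3))
cv2.imwrite("pics/w3.png",r["frame"][:,:,::-1])
for k,p in dict(drum=(.625,-.060,.044),vase=(.582,.078,.08),disc=(.464,-.02,.026),foot=(.458,.166,.028)).items(): print(k,proj(r,p),tenon(r,p))
E
```

```text
[ 0.61697206 -0.06465331  0.2314413 ] [-0.004  0.003 -0.005 -0.     0.001  0.    -0.001]
drum (np.float64(273.5367912052592), np.float64(183.00335065545596)) [(np.float64(277.6), np.float64(184.2), 26, array([ 0.6237, -0.0643,  0.044 ])), (np.float64(285.3), np.float64(184.4), 7, array([ 0.6234, -0.0725,  0.044 ]))]
vase (np.float64(135.20018458105065), np.float64(232.81708349725085)) [(np.float64(145.6), np.float64(217.3), 36, array([0.5983, 0.0655, 0.08  ])), (np.float64(144.9), np.float64(233.1), 126, array([0.5817, 0.0683, 0.08  ])), (np.float64(136.3), np.float64(237.0), 31, array([0.5775, 0.0775, 0.08  ]))]
disc (np.float64(242.89255158527385), np.float64(304.5058850118851)) [(np.float64(245.0), np.float64(305.5), 16, array([ 0.4625, -0.0226,  0.026 ]))]
foot (np.float64(96.96744781068028), np.float64(309.5772829094637)) [(np.float64(106.1), np.float64(308.5), 44, array([0.4596, 0.154 , 0.028 ])), (np.float64(97.9), np.float64(311.1), 18, array([0.4558, 0.1652, 0.028 ])), (np.float64(108.5), np.float64(323.0), 20, array([0.4379, 0.1545, 0.028 ]))]
```

Emit:
{"fn": "carry_out", "kwargs": {
  "targets": [0,3.5,0,-15,0,0,3.5,0,-25,0,0,0,0,-30,0,0,0,0,-30,0,0,0,0,-30,0,0,0,0,-30,0,0,0,0,-25,0,0,0,0,-20,0,0,0,0,-15,0,0,0,0,-7,0,0,0,0,0,0,0,0,0,0,0,0,0,0,0,0]
}}

```text
t: 4.25
eef_pos: [0.625, -0.0642, 0.0054]
tool_rot: [0.0, 1.0, -0.0, 0.001]
contact_force: [-0.1, 0.0, -0.1]
gripper_width: 1.0
grasp_force: 0.0
```

Run:
```python
from h import *
r=cam("wrist"); s=imaging.read_camera("scene")
a=r["frame"]; b=cv2.resize(s["frame"][120:300,180:340],(373,420))
cv2.imwrite("pics/w4.png",np.hstack([a[:,80:500],b])[:,:,::-1])
```

```text
(no output)
```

View pics/w4.png

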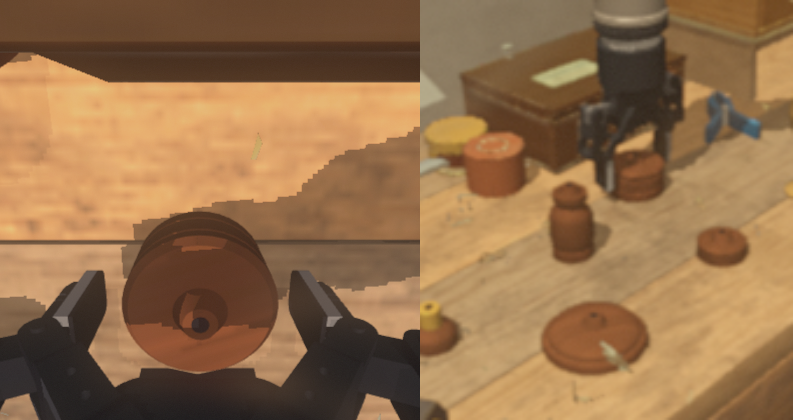

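The drum (tenon at about (280,325)) stands centred between the open fingers. Closing.

Emit:
{"fn": "carry_out", "kwargs": {
  "targets": [255,0,0,0,0,255,0,0,0,0,255,0,0,0,0,255,0,0,0,0,255,0,0,0,0,255,0,0,0,0,255,0,0,10,0,255,0,0,20,0,255,0,0,30,0,255,0,0,30,0,255,0,0,0,0],
  "newtons": 40
}}

```text
t: 5.45
eef_pos: [0.6272, -0.0642, 0.0992]
tool_rot: [0.0, 1.0, -0.0, 0.004]
contact_force: [1.3, -0.0, -1.0]
gripper_width: 0.75
grasp_force: 44.5
```

Run:
```python
from h import *
o=bot.get_obs();r=cam("wrist");e=o["eef_pos"];print(e,bot.grip_point_offset)
# tenon top of held drum seen at z of lift
cv2.imwrite("pics/w5.png",r["frame"][:,:,::-1])
for z in (.12,.125,.13): print(z,tenon(r,(.625,-.0642,z),25))
```

```text
[ 0.62722615 -0.06420514  0.09921894] 0.0187
0.12 [(np.float64(255.2), np.float64(318.5), 46, array([ 0.6157, -0.0536,  0.12  ])), (np.float64(277.4), np.float64(320.7), 129, array([ 0.6145, -0.0636,  0.12  ]))]
0.125 [(np.float64(255.3), np.float64(318.9), 49, array([ 0.619 , -0.0541,  0.125 ]))]
0.13 [(np.float64(255.3), np.float64(318.9), 49, array([ 0.6225, -0.0545,  0.13  ]))]
```

View pics/w5.png

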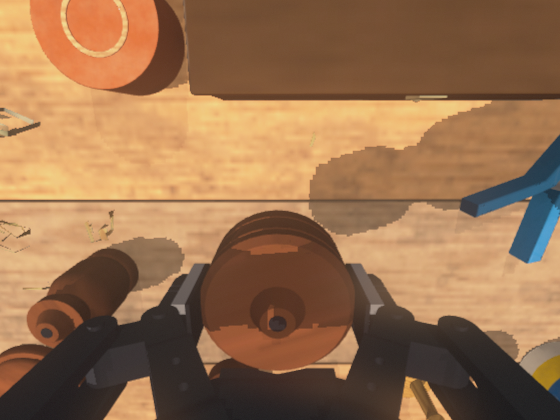

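Emit:
{"fn": "carry_out", "kwargs": {
  "targets": [255,-10,7,15,0,255,-28,18,25,0,255,-28,18,25,0,255,-28,18,25,0,255,-28,18,25,0,255,-25,14,15,0,255,-15,8,0,0,255,-5,3,0,0,255,0,0,0,0,255,0,0,0,0,255,0,0,0,0,255,0,0,0,0]
}}

```text
t: 6.7
eef_pos: [0.4576, 0.0394, 0.2238]
tool_rot: [-0.0, 1.0, -0.001, -0.0]
contact_force: [-0.6, -0.1, -0.9]
gripper_width: 0.751
grasp_force: 44.7
```

Run:
```python
from h import *
o=bot.get_obs();r=cam("wrist");e=o["eef_pos"];print(e,o["joint_vel"].round(3))
cv2.imwrite("pics/w6.png",r["frame"][:,:,::-1])
for k,p in dict(vase=(.5775,.0775,.08),disc=(.4625,-.0226,.026),foot=(.457,.163,.028),held=e+[-.002,0,.0386]).items(): print(k,proj(r,p),tenon(r,p))
```

```text
[0.45759019 0.03938738 0.22375493] [-0.002 -0.007 -0.004  0.003 -0.001  0.002 -0.   ]
vase (np.float64(231.89223471951584), np.float64(60.74012610253686)) [(np.float64(232.2), np.float64(60.1), 55, array([0.5779, 0.0772, 0.08  ])), (np.float64(243.8), np.float64(62.8), 30, array([0.5759, 0.0677, 0.08  ])), (np.float64(241.6), np.float64(68.4), 5, array([0.5717, 0.0697, 0.08  ]))]
disc (np.float64(334.2148724672992), np.float64(183.63288821533212)) [(np.float64(334.6), np.float64(183.2), 23, array([ 0.463, -0.023,  0.026]))]
foot (np.float64(165.63655091620558), np.float64(189.13600816084372)) [(np.float64(163.9), np.float64(189.9), 22, array([0.4561, 0.165 , 0.028 ]))]
held (np.float64(278.7534348889791), np.float64(325.8168826076258)) [(np.float64(262.3), np.float64(310.7), 7, array([0.4624, 0.0457, 0.2624]))]
```

View pics/w6.png

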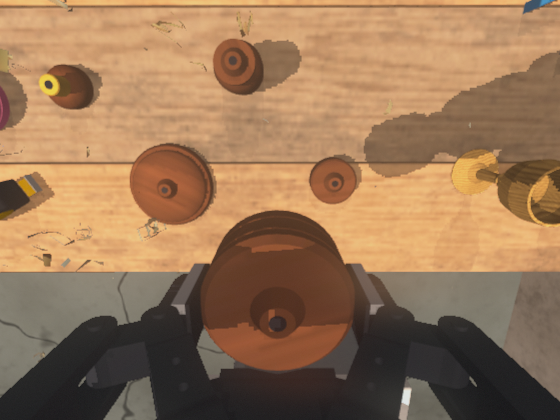

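Picture: foot tenon (164,190), disc tenon (335,183), vase tenon (232,60), cap neck (49,86), held drum's tenon (277,324); positions agree with the earlier ones.

Emit:
{"fn": "carry_out", "kwargs": {
  "targets": [255,0,10,0,0,255,0,25,0,0,255,0,30,0,0,255,0,30,-5,0,255,-0.5,20,-15,0,255,0,10,-25,0,255,0,0,-30,0,255,0,0,-30,0,255,0,0,-25,0,255,0,0,-20,0,255,0,0,-5,0,255,0,0,0,0,255,0,0,0,0,255,0,0,0,0]
}}

```text
t: 8.15
eef_pos: [0.4575, 0.1654, 0.0705]
tool_rot: [-0.0, 1.0, -0.0, 0.001]
contact_force: [1.1, 0.3, -1.7]
gripper_width: 0.751
grasp_force: 44.6
```

Emit:
{"fn": "carry_out", "kwargs": {
  "targets": [255,0,-1,-10,0,255,0,0,-12,0,255,0,0,-8,0,255,0,0,-5,0,255,0,0,-4,0,255,0,0,-3,0,255,0,0,-2,0,255,0,0,0,0,255,0,0,0,0]
}}

```text
t: 9.05
eef_pos: [0.4568, 0.164, 0.0255]
tool_rot: [-0.0, 1.0, -0.0, 0.0]
contact_force: [0.3, 1.0, -1.1]
gripper_width: 0.754
grasp_force: 44.7
```

Emit:
{"fn": "carry_out", "kwargs": {
  "targets": [100,0,0,0,0,0,0,0,0,0,0,0,0,0,0,0,0,0,0,0,0,0,0,0,0,0,0,0,15,0,0,0,0,30,0,0,0,0,40,0,0,0,0,40,0,0,0,0,40,0,0,0,0,30,0,0,0,0,10,0,0,0,0,0,0,0,0,0,0,0,0,0,0,0,0]
}}

```text
t: 10.55
eef_pos: [0.4556, 0.1634, 0.2285]
tool_rot: [0.001, 1.0, -0.0, -0.002]
contact_force: [1.2, 0.7, -0.3]
gripper_width: 1.002
grasp_force: 0.0
```

Run:
```python
from h import *
o=bot.get_obs();r=cam("wrist");e=o["eef_pos"];print(e)
s=imaging.read_camera("scene")
cv2.imwrite("pics/w7.png",np.hstack([r["frame"][:,80:500],cv2.resize(s["frame"][180:300,190:296],(373,420))])[:,:,::-1])
for k,p in dict(vase=(.5775,.0775,.08),foot=(.456,.165,.064)).items(): print(k,proj(r,p),tenon(r,p))
```

```text
[0.45563431 0.16338447 0.22851038]
vase (np.float64(380.1103794118909), np.float64(58.525659483046184)) [(np.float64(380.9), np.float64(57.9), 54, array([0.578 , 0.0768, 0.08  ])), (np.float64(388.5), np.float64(62.5), 21, array([0.5745, 0.0701, 0.08  ]))]
foot (np.float64(276.1526256838348), np.float64(194.62861177590128)) [(np.float64(276.5), np.float64(194.5), 32, array([0.4561, 0.1647, 0.064 ]))]
```

View pics/w7.png

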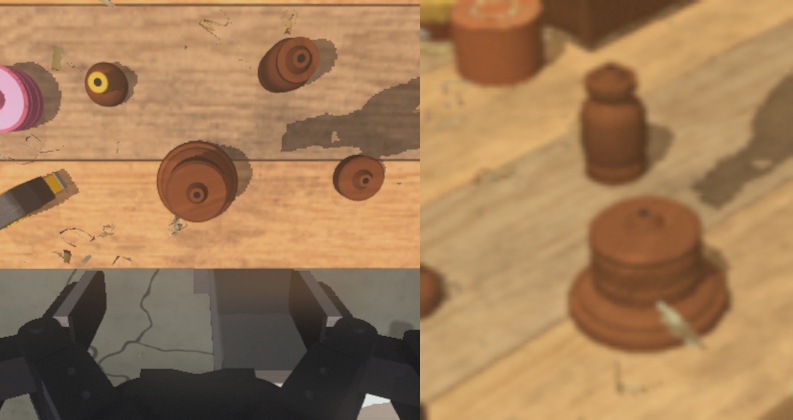

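The drum sits squarely on the foot (tenon at (276.5,194.5) → (0.456,0.165)); vase tenon at (381,58) → (0.578,0.077). On to the vase.

Emit:
{"fn": "carry_out", "kwargs": {
  "targets": [0,12,-8.5,0,0,0,30,-21,0,0,0,35,-25,0,0,0,30,-21,0,0,0,15,-11,-10,0,0,0.5,0,-25,0,0,0,0,-30,0,0,0,0,-30,0,0,0,0,-20,0,0,0,0,0,0,0,0,0,0,0,0,0,0,0,0]
}}

```text
t: 11.85
eef_pos: [0.5804, 0.0773, 0.1165]
tool_rot: [-0.0, 1.0, -0.0, 0.001]
contact_force: [-0.9, 0.1, 0.2]
gripper_width: 0.999
grasp_force: 0.0
```

Run:
```python
from h import *
o=bot.get_obs();r=cam("wrist");e=o["eef_pos"];print(e)
cv2.imwrite("pics/w8.png",r["frame"][:,:,::-1])
p=(.578,.077,.08);print(proj(r,p),tenon(r,p,22))
```

```text
[0.58038924 0.07725595 0.11654294]
(np.float64(278.7014063435123), np.float64(249.19352976266157)) [(np.float64(278.8), np.float64(249.7), 90, array([0.5777, 0.0769, 0.08  ]))]
```

Emit:
{"fn": "carry_out", "kwargs": {
  "targets": [0,-2.5,0,-15,0,0,0,0,-25,0,0,0,0,-25,0,0,0,0,-20,0,0,0,0,-15,0,0,0,0,-6,0,0,0,0,0,0,0,0,0,0,0,255,0,0,0,0,255,0,0,0,0,255,0,0,0,0,255,0,0,0,0,255,0,0,0,0,255,0,0,0,0,255,0,0,0,0]
}}

```text
t: 13.4
eef_pos: [0.577, 0.0773, 0.0101]
tool_rot: [0.0, 1.0, -0.0, 0.0]
contact_force: [-1.8, -1.6, 5.6]
gripper_width: 0.525
grasp_force: 40.3
```

Emit:
{"fn": "carry_out", "kwargs": {
  "targets": [255,0,0,15,0,255,0,0,30,0,255,0,0,35,0,255,0,0,35,0,255,-12,8.5,20,0,255,-25,18,0,0,255,-30,22,0,0,255,-30,22,0,0,255,-18,13,0,0,255,-6.5,4.5,0,0,255,0,0,-10,0,255,0,0,-15,0,255,0,0,-10,0,255,0,0,0,0,255,0,0,0,0,255,0,0,0,0]
}}

```text
t: 15.0
eef_pos: [0.4558, 0.1653, 0.1096]
tool_rot: [-0.0, 1.0, -0.0, 0.0]
contact_force: [0.3, -0.2, -0.9]
gripper_width: 0.521
grasp_force: 41.1
```

Run:
```python
from h import *
o=bot.get_obs();r=cam("wrist");e=o["eef_pos"];print(e,R.from_quat(np.roll(o["tool_rot"],-1)).as_matrix().round(4))
s=imaging.read_camera("scene")
cv2.imwrite("pics/w9.png",np.hstack([r["frame"][:,80:500],cv2.resize(s["frame"][140:310,180:331],(373,420))])[:,:,::-1])
p=e+[.0005,0,.07];print(proj(r,p),tenon(r,p,25))
```

```text
[0.45581603 0.16528789 0.10964616] [[ 1.e+00 -8.e-04  7.e-04]
 [-8.e-04 -1.e+00  3.e-04]
 [ 7.e-04 -3.e-04 -1.e+00]]
(np.float64(279.1137306589462), np.float64(386.4842074943197)) []
```

View pics/w9.png

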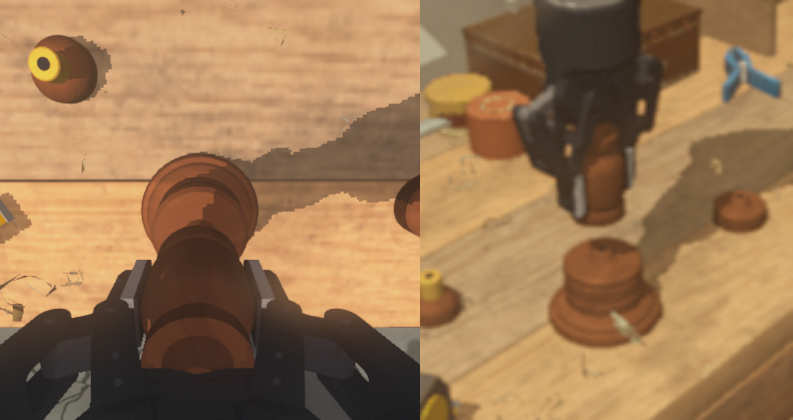

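The vase hangs upright in the fingers, above the drum's tenon. Lowering.

Emit:
{"fn": "carry_out", "kwargs": {
  "targets": [255,0,0,-8,0,255,0,0,-10,0,255,0,0,-8,0,255,0,0,-6,0,255,0,0,-5,0,255,0,0,-4,0,255,0,0,-2,0,255,0,0,0,0,255,0,0,0,0]
}}

```text
t: 16.0
eef_pos: [0.4553, 0.1655, 0.0664]
tool_rot: [-0.0, 1.0, -0.0, 0.0]
contact_force: [0.4, -0.8, -1.7]
gripper_width: 0.526
grasp_force: 41.2
```

Emit:
{"fn": "carry_out", "kwargs": {
  "targets": [120,0,0,0,0,60,0,0,0,0,0,0,0,0,0,0,0,0,0,0,0,0,0,0,0,0,0,0,0,0,0,0,0,15,0,0,0,0,30,0,0,0,0,40,0,0,0,0,40,0,0,0,0,40,0,0,0,0,25,0,0,0,0,5,0,0,0,0,0,0,0,0,0,0,0,0,0,0,0,0]
}}

```text
t: 17.6
eef_pos: [0.4543, 0.165, 0.2597]
tool_rot: [0.001, 1.0, -0.0, -0.001]
contact_force: [0.5, 0.4, 0.4]
gripper_width: 0.999
grasp_force: 0.0
```

Run:
```python
from h import *
o=bot.get_obs();r=cam("wrist");e=o["eef_pos"];print(e)
s=imaging.read_camera("scene")
cv2.imwrite("pics/w10.png",np.hstack([r["frame"][:,80:500],cv2.resize(s["frame"][140:310,180:331],(373,420))])[:,:,::-1])
for k,p in dict(stack=(.456,.1647,.136),disc=(.463,-.023,.026)).items(): print(k,proj(r,p),tenon(r,p,20))
```

```text
[0.45429708 0.16496007 0.25974802]
stack (np.float64(278.17725831499484), np.float64(204.39908757001572)) [(np.float64(296.2), np.float64(186.3), 15, array([0.4723, 0.1491, 0.136 ])), (np.float64(276.6), np.float64(204.3), 38, array([0.4561, 0.1661, 0.136 ])), (np.float64(287.2), np.float64(203.5), 6, array([0.4568, 0.1568, 0.136 ]))]
disc (np.float64(433.4853283393609), np.float64(174.05591781423902)) [(np.float64(415.7), np.float64(156.1), 24, array([0.4845, 0.0013, 0.026 ])), (np.float64(433.6), np.float64(174.0), 19, array([ 0.4631, -0.0232,  0.026 ]))]
```

View pics/w10.png

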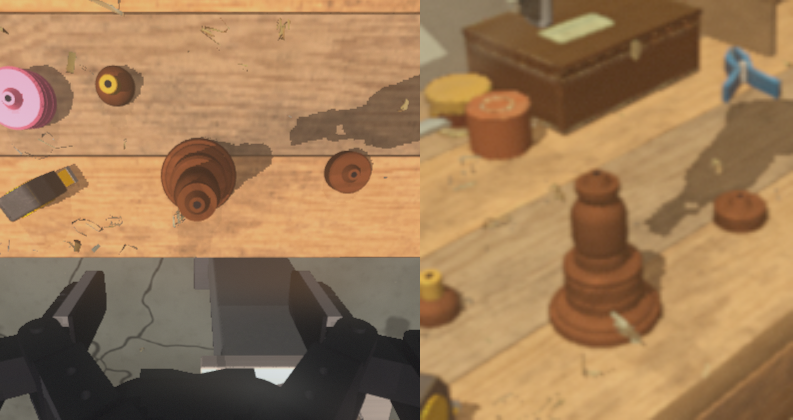

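Vase home and upright on the drum (tenon (276.6,204.3) → (0.456,0.166)); disc tenon (433.6,174) → (0.463,−0.023). On to the disc.

Emit:
{"fn": "carry_out", "kwargs": {
  "targets": [0,0,-12,0,0,0,0,-30,0,0,0,2,-40,0,0,0,3,-40,-5,0,0,2,-36,-20,0,0,2,-20,-30,0,0,0,-10,-40,0,0,0,0,-40,0,0,0,0,-25,0,0,0,0,-15,0,0,0,0,0,0,0,0,0,0,0,0,0,0,0,0]
}}

```text
t: 19.0
eef_pos: [0.4649, -0.0229, 0.0873]
tool_rot: [0.0, 1.0, -0.0, 0.001]
contact_force: [0.1, 0.3, -0.1]
gripper_width: 0.999
grasp_force: 0.0
```

Run:
```python
from h import *
o=bot.get_obs();r=cam("wrist");e=o["eef_pos"];print(e)
p=(.463,-.023,.026);print(proj(r,p),tenon(r,p,22))
```

```text
[ 0.46489194 -0.02290404  0.08730334]
(np.float64(278.3130188107145), np.float64(234.15497550895603)) [(np.float64(278.4), np.float64(234.5), 66, array([ 0.4628, -0.0231,  0.026 ]))]
```

Emit:
{"fn": "carry_out", "kwargs": {
  "targets": [0,-2,0,-15,0,0,0,0,-22,0,0,0,0,-20,0,0,0,0,-15,0,0,0,0,-9,0,0,0,0,-5,0,0,0,0,0,0,0,0,0,0,0,255,0,0,0,0,255,0,0,0,0,255,0,0,0,0,255,0,0,0,0,255,0,0,0,0,255,0,0,0,0,255,0,0,0,0],
  "newtons": 30
}}

```text
t: 20.55
eef_pos: [0.4625, -0.0227, 0.0011]
tool_rot: [0.0, 1.0, -0.0, 0.0]
contact_force: [-2.1, 0.0, 8.5]
gripper_width: 0.586
grasp_force: 29.6
```

Run:
```python
from h import *
o=bot.get_obs();r=cam("wrist");e=o["eef_pos"];print(e,o["contact_force"])
cv2.imwrite("pics/w11.png",r["frame"][:,:,::-1])
p=(.463,-.023,.026);print(proj(r,p),tenon(r,p,22))
```

```text
[ 0.46252538 -0.02265903  0.00108353] [-2.14236664  0.01411939  8.54485878]
(np.float64(279.4312088090656), np.float64(300.57599631020344)) [(np.float64(262.5), np.float64(283.8), 149, array([ 0.4711, -0.0158,  0.026 ])), (np.float64(280.4), np.float64(278.6), 8, array([ 0.4736, -0.0234,  0.026 ]))]
```

View pics/w11.png

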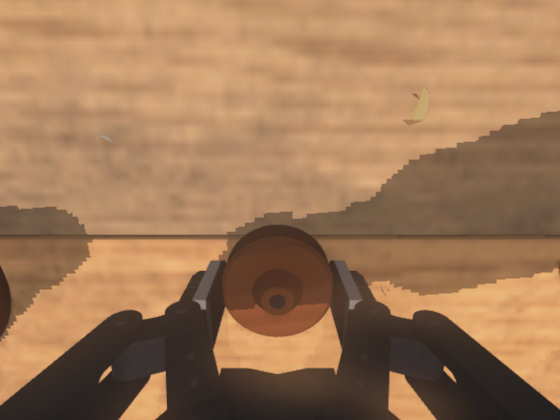

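Disc held centred (tenon at (278,301), as predicted). Lifting and carrying over the vase.

Emit:
{"fn": "carry_out", "kwargs": {
  "targets": [255,0,0,10,0,255,0,0,20,0,255,0,0,30,0,255,0,0,35,0,255,0,0,35,0,255,0,10,30,0,255,0,25,20,0,255,-2,35,0,0,255,-2,40,0,0,255,-2,40,0,0,255,-0.5,25,0,0,255,0,13.5,0,0,255,0,0,-5,0,255,0,0,-10,0,255,0,0,-5,0,255,0,0,0,0,255,0,0,0,0,255,0,0,0,0]
}}

```text
t: 22.4
eef_pos: [0.4559, 0.1654, 0.1605]
tool_rot: [0.0, 1.0, -0.001, 0.0]
contact_force: [1.4, -0.2, -0.3]
gripper_width: 0.585
grasp_force: 31.6
```

Run:
```python
from h import *
o=bot.get_obs();r=cam("wrist");e=o["eef_pos"];print(e)
s=imaging.read_camera("scene")
cv2.imwrite("pics/w12.png",np.hstack([r["frame"][:,80:500],cv2.resize(s["frame"][110:310,165:343],(373,420))])[:,:,::-1])
p=e+[.0003,0,.025];print(proj(r,p),tenon(r,p,16))
```

```text
[0.45588263 0.16543595 0.16045905]
(np.float64(278.63267684604887), np.float64(301.0708198251788)) [(np.float64(265.0), np.float64(287.7), 48, array([0.4627, 0.1712, 0.1855])), (np.float64(284.2), np.float64(285.4), 10, array([0.4638, 0.1631, 0.1855]))]
```

View pics/w12.png

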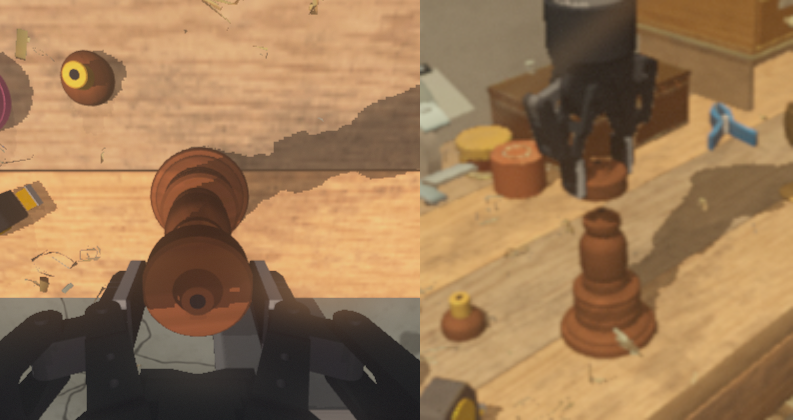

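Disc level and over the vase's tenon, its dot at (278,301). Lowering 32 mm.

Emit:
{"fn": "carry_out", "kwargs": {
  "targets": [255,0,0.5,-8,0,255,0,0,-8,0,255,0,0,-6,0,255,0,0,-5,0,255,0,0,-3,0,255,0,0,-2,0,255,0,0,0,0,255,0,0,0,0]
}}

```text
t: 23.3
eef_pos: [0.4562, 0.1665, 0.1292]
tool_rot: [-0.0, 1.0, -0.0, 0.001]
contact_force: [-2.1, -1.4, 8.1]
gripper_width: 0.585
grasp_force: 32.2
```

Emit:
{"fn": "carry_out", "kwargs": {
  "targets": [110,0,0,0,0,60,0,0,0,0,0,0,0,0,0,0,0,0,0,0,0,0,0,0,0,0,0,0,0,0,0,0,0,15,0,0,0,0,30,0,0,0,0,40,0,0,0,0,30,0,0,0,0,15,0,0,0,0,0,0,0,0,0,0,0,0,0,0,0,0,0,0,0,0,0]
}}

```text
t: 24.8
eef_pos: [0.455, 0.166, 0.257]
tool_rot: [0.0, 1.0, -0.0, -0.001]
contact_force: [-0.2, 0.4, -0.4]
gripper_width: 1.001
grasp_force: 0.0
```

Run:
```python
from h import *
o=bot.get_obs();r=cam("wrist");e=o["eef_pos"];print(e)
s=imaging.read_camera("scene")
cv2.imwrite("pics/w13.png",np.hstack([r["frame"][:,80:500],cv2.resize(s["frame"][110:310,165:343],(373,420))])[:,:,::-1])
p=(.456,.166,.154);print(proj(r,p),tenon(r,p,20))
g=cv2.cvtColor(r["frame"],cv2.COLOR_RGB2HSV)
u,v=map(int,proj(r,(.563,.258,.038))); print("cap guess",u,v)
m=((g[...,0]>22)&(g[...,0]<33)&(g[...,1]>170)&(g[...,2]>120)).astype(np.uint8); m[240:]=0
n,l,st,c=cv2.connectedComponentsWithStats(m)
for i in range(1,n):
    if st[i,4]>60: x,y,w,h,_=st[i]; uv=(x+w/2-.5,y+h/2-.5); print(st[i],uv,plane(r,*uv,.038))
```

```text
[0.45501234 0.16604789 0.25703687]
(np.float64(278.02235473238335), np.float64(212.1680857838455)) [(np.float64(276.5), np.float64(211.8), 45, array([0.4563, 0.1673, 0.154 ]))]
cap guess 191 84
```

View pics/w13.png

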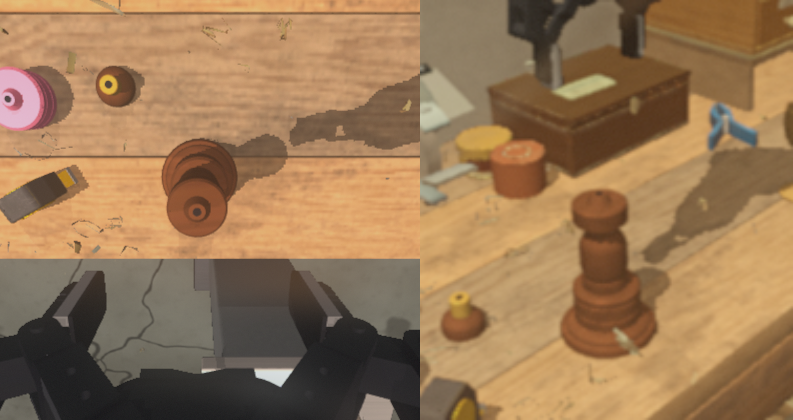

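Disc home on the vase (tenon (276.5,212) → (0.456,0.167)); the cap's neck is at (188,84), pink look-alike at (93,98). On to the cap, fingers half closed to keep clear of the pink drum.

Emit:
{"fn": "carry_out", "kwargs": {
  "targets": [120,10,9,0,0,120,25,22,0,0,120,30,26,0,0,120,25,22,0,0,120,13,11,-10,0,120,5,5,-30,0,120,0,0,-40,0,120,0,0,-40,0,120,0,0,-25,0,120,0,0,-10,0,120,0,0,0,0,120,0,0,0,0,120,0,0,0,0]
}}

```text
t: 26.2
eef_pos: [0.5649, 0.2622, 0.1051]
tool_rot: [-0.001, 1.0, -0.0, 0.001]
contact_force: [-0.3, 0.1, 0.5]
gripper_width: 0.53
grasp_force: 0.0
```

Run:
```python
from h import *
o=bot.get_obs();r=cam("wrist");e=o["eef_pos"];print(e)
cv2.imwrite("pics/w14.png",r["frame"][:,:,::-1])
p=(.563,.261,.038);u,v=map(int,proj(r,p));print(u,v)
f=r["frame"].astype(int);m=((f[...,0]>120)&(f[...,1]>.7*f[...,0])&(f[...,2]<.4*f[...,0])).astype(np.uint8)
n,l,st,c=cv2.connectedComponentsWithStats(m)
for i in range(1,n):
    if st[i,4]>60:
        ct=max(cv2.findContours((l==i).astype(np.uint8),0,2)[0],key=cv2.contourArea);h=cv2.minEnclosingCircle(ct)
        print(st[i],c[i],h,plane(r,*h[0],.038))
print(tenon(r,p,25))
```

```text
[0.56488345 0.26218107 0.10514545]
279 231
[266 217  28  27 503] [279.1610338  229.88469185] ((278.5, 229.5), 14.916534423828125) [0.56436755 0.26204632 0.038     ]
[(np.float64(301.2), np.float64(210.5), 44, array([0.5785, 0.2462, 0.038 ])), (np.float64(302.6), np.float64(223.0), 8, array([0.5692, 0.245 , 0.038 ])), (np.float64(279.3), np.float64(231.2), 74, array([0.5631, 0.2615, 0.038 ]))]
```

Emit:
{"fn": "carry_out", "kwargs": {
  "targets": [120,-1.5,-0.5,-15,0,120,0,0,-22,0,120,0,0,-20,0,120,0,0,-15,0,120,0,0,-8,0,120,0,0,-3,0,120,0,0,0,0,120,0,0,0,0,255,0,0,0,0,255,0,0,0,0,255,0,0,0,0,255,0,0,0,0,255,0,0,0,0,255,0,0,0,0],
  "newtons": 40
}}

```text
t: 27.65
eef_pos: [0.5626, 0.2611, 0.0211]
tool_rot: [-0.0, 1.0, -0.0, 0.001]
contact_force: [-0.6, -1.3, 5.7]
gripper_width: 0.206
grasp_force: 39.2
```

Emit:
{"fn": "carry_out", "kwargs": {
  "targets": [255,0,0,10,0,255,0,0,25,0,255,0,0,35,0,255,0,0,40,0,255,0,0,40,0,255,-5,-4,35,0,255,-15,-13.5,20,0,255,-25,-22,0,0,255,-27,-24,0,0,255,-20,-18,0,0,255,-10,-9,0,0,255,-5,-4,0,0,255,0,0,-10,0,255,0,0,-15,0,255,0,0,-5,0,255,0,0,0,0,255,0,0,0,0,255,0,0,0,0]
}}

```text
t: 29.45
eef_pos: [0.4556, 0.1668, 0.1957]
tool_rot: [-0.0, 1.0, 0.0, 0.0]
contact_force: [0.4, 0.2, -0.1]
gripper_width: 0.209
grasp_force: 39.1
```

Run:
```python
from h import *
o=bot.get_obs();r=cam("wrist");print(o["eef_pos"],o["tool_rot"],o["grasp_force"])
s=imaging.read_camera("scene")
cv2.imwrite("pics/w15.png",np.hstack([r["frame"][:,80:500],cv2.resize(s["frame"][110:310,165:343],(373,420))])[:,:,::-1])
```

```text
[0.45563696 0.16684465 0.19567003] [-2.31208092e-04  9.99999916e-01  4.85576128e-05  3.33446750e-04] 39.10402715206146
```

Exactly on target; lowering 28.5 mm.

Emit:
{"fn": "carry_out", "kwargs": {
  "targets": [255,0,0,-6,0,255,0,0,-8,0,255,0,0,-5,0,255,0,0,-4,0,255,0,0,-3,0,255,0,0,-2.5,0,255,0,0,0,0,255,0,0,0,0]
}}

```text
t: 30.35
eef_pos: [0.4555, 0.1666, 0.1671]
tool_rot: [-0.0, 1.0, -0.0, 0.0]
contact_force: [0.2, 0.7, 1.1]
gripper_width: 0.202
grasp_force: 39.2
```

Emit:
{"fn": "carry_out", "kwargs": {
  "targets": [255,0,0,-0.7,0,255,0,0,0,0,160,0,0,0,0,100,0,0,0,0,100,0,0,0,0,100,0,0,0,0,100,0,0,0,0,100,0,0,15,0,100,0,0,30,0,100,0,0,35,0,100,0,0,25,0,100,0,0,10,0,100,0,0,0,0,100,0,0,0,0,100,0,0,0,0]
}}

```text
t: 31.85
eef_pos: [0.4543, 0.1659, 0.2794]
tool_rot: [0.001, 1.0, -0.0, -0.001]
contact_force: [0.6, -0.2, -0.5]
gripper_width: 0.61
grasp_force: 0.0
```

Run:
```python
from h import *
o=bot.get_obs();r=cam("wrist");print(o["eef_pos"],o["t"])
s=cam("scene");t=cam("top")
print(proj(r,(.4563,.167,.184)),tenon(r,(.4563,.167,.184),20))
print("scene px expected neck top",proj(s,(.456,.166,.184)))
a=cv2.resize(r["frame"][40:300,150:410],(400,400));b=cv2.resize(s["frame"][90:290,165:365],(400,400))
cv2.imwrite("pics/w16.png",np.hstack([a,b])[:,:,::-1])
```

```text
[0.45430869 0.16591694 0.27942856] 31.85
(np.float64(276.5937565326445), np.float64(213.71435770609278)) [(np.float64(276.0), np.float64(213.5), 58, array([0.4565, 0.1675, 0.184 ]))]
scene px expected neck top (np.float64(249.71789264563904), np.float64(187.56704649232435))
```

View pics/w16.png

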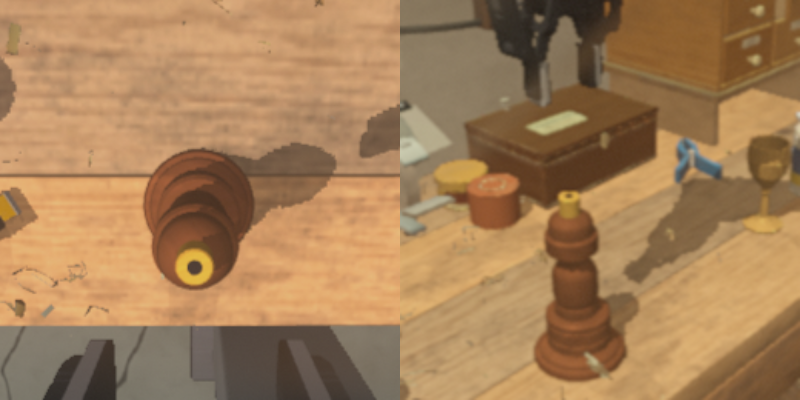

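The lamp stands complete and upright (neck top at (276,213.5) in the wrist picture, where a fully seated stack should put it), and the goblet is still standing.

```bash
python3 -c "
from station import bot
print(bot.hand_in())"
```

```text
the job is handed in; nothing more can be done
None
```

The lamp is dry-fitted on its foot in the order asked (drum, vase, disc, cap), upright and by my measurements fully home. I kept clear of the goblet and glue bottle, and handed the job in at about 32 s, with no verdict returned.

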